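Load the dead-weight plunger and hold it raised in its guide

TASK

Load the dead-weight stand on the bench: stack the large and then the medium ring weight on the plunger's pan, over its post, both lying flat, and leave the small one out. Then draw the loaded plunger straight up about 35 mm, with its lower end still inside the guide, without forcing it sideways, and finish while holding it up there so that the switch board can be slid under it. Leave everything else on the bench where it is.

Things in the scene. Friction and masses are not known exactly. Their poses are not given: they have to be found in the camera images.
- stand: fixed dead-weight stand: grey base 130 (x) x 190 (y) x 14 mm; steel anvil, top at 20 mm; two columns at y = +/-66 mm, nuts to 78 mm; aluminium bridge 40 mm wide in x, top at 71 mm; upright brass guide bush in its middle, 44 mm across (34 mm at the top), from 35 to 95 mm height, through bore 17.2 mm; a thumb screw sticks out 39 mm to +x. Origin: on the bore axis, at bench level; z up along the bore
- plunger: loose one-piece steel plunger, 0.3 kg, standing on the anvil in the guide with 0.6 mm play all round. Origin: centre of its flat lower end, at rest 20 mm above the bench; z up its axis. From the origin: stem 16 mm diameter, 0 to 80 mm; pan 52 mm diameter, 80 to 86 mm; post 12 mm diameter, 86 to 118 mm; knob 14 mm diameter, 118 to 141 mm (so at rest pan top at 106 mm, knob top at 161 mm)
- plunger_pan (a point): centre of the pan's top face, on the plunger's axis (86 mm above the plunger's origin)
- plunger_knob (a point): on the plunger's axis in the knob, 136 mm above the plunger's origin, 24 mm above the top of the two stacked weights: where to grip it from above to lift
- weight_large: brass ring weight, outside diameter 60 mm, hole 22 mm, 15 mm thick, about 0.31 kg, lying flat on the bench. Origin: centre of its underside; z up. Seated on the pan its origin is at point plunger_pan.
- weight_medium: brass ring weight, outside diameter 48 mm, hole 22 mm, 11 mm thick, about 0.13 kg, lying flat on the bench. Origin: centre of its underside; z up. Seated on the large weight its origin is 15 mm above point plunger_pan.
- weight_small: brass ring weight, outside diameter 38 mm, hole 22 mm, 9 mm thick, lying flat on the bench; not to be used, leave it where it lies. Origin: centre of its underside. The three weights lie in any order on the robot's right (-y) side of the stand, at least 95 mm between centres.
- switch_board: small green circuit board with a push switch, on a black carrier 66 x 100 mm, 17 mm high, lying between the robot and the stand; leave it. Origin: centre of its underside.
- bottle: white plastic bottle, 52 mm in diameter, 130 mm high, standing on the left beyond the stand; leave it. Origin: centre of its underside.
- spool: reel of solder wire standing on end, 54 mm in diameter, 40 mm high, on the left; leave it. Origin: centre of its underside.
- screwdriver: screwdriver with black handle, 160 mm long, lying beyond the weights; leave it. Origin: middle of its length.
- tweezers: dark steel tweezers, 120 mm long, 7 mm high, lying between the robot and the stand; leave them. Origin: near the middle of their length.
- loupe: black eye loupe, 38 mm in diameter, 30 mm high, at the far right; leave it. Origin: centre of its underside.
Things that resemble listed ones, but are neither listed nor needed, are in the scene too. What is shaped like the plunger but brown is not meant. Leave any purple look-alike of the stand alone.

How it is judged:
On the way, in this order (a step that is already met when the one before it is completed fails the run):
1. the large weight lies flat on the pan, over the post, let go, the plunger still down on the anvil (horizontal distance between weight_large and plunger_pan below 0.006 m and z of weight_large in the frame of plunger_pan between -0.003 and 0.003 m and contact force between the fingers and weight_large below 0.3 N and z of plunger in the frame of stand below 0.026 m), for 0.2 s.
2. the medium weight lies flat on the large one, over the post, let go, the plunger still down on the anvil (horizontal distance between weight_medium and plunger_pan below 0.006 m and z of weight_medium in the frame of plunger_pan between 0.012 and 0.018 m and contact force between the fingers and weight_medium below 0.3 N and z of plunger in the frame of stand below 0.026 m), for 0.2 s.
At the end, for the whole second after the job is handed in: Fingers hold the plunger still, 25 to 45 mm up from the anvil and in the guide, upright within 3 degrees, under 15 N against the stand; large weight flat on the pan, medium flat on it, both within 6 mm of its axis (3 mm in height), untouched; the rest not moved over 30 mm (z of plunger in the frame of stand between 0.045 and 0.065 m and horizontal distance between plunger and stand below 0.004 m and angle between plunger's own z axis and vertical below 0.05 rad and linear speed of plunger below 0.01 m/s and contact force between the fingers and plunger above 3 N and contact force between plunger and stand below 15 N and horizontal distance between each of weight_large, weight_medium and plunger_pan below 0.006 m and z of weight_large in the frame of plunger_pan between -0.003 and 0.003 m and z of weight_medium in the frame of plunger_pan between 0.012 and 0.018 m and contact force between each of the arm, the fingers and weight_large below 1 N and contact force between each of the arm, the fingers and weight_medium below 1 N); the arm keeps its last pose, push and grip.
It fails at once if the plunger is pulled right out of the guide (z of plunger in the frame of stand above 0.09 m).
It fails at once if the plunger is forced against the stand (over 60 N) (contact force between plunger and stand above 60 N).
It fails at once if the small weight is moved by more than 30 mm (distance of weight_small from where it was at the start of the episode above 0.03 m).
It fails at once if another thing on the bench is moved by more than 30 mm (distance of any of switch_board, bottle, spool, screwdriver, tweezers, loupe from where it was at the start of the episode above 0.03 m).
It also fails if it takes over 67 s, if anything falls off the work surface, if the arm or the gripper's body presses on something with over 40 N, if the wrist force passes 120 N, or if a joint passes its speed limit or range.

ROBOT

A 6-joint arm with a two-finger parallel gripper is mounted at the origin on the work surface. World frame = base frame: x ahead of the robot, y to its left, z up, the work surface at z = 0. Lengths are in m, angles in rad, forces in N, time in s.
With the tool pointing down it reaches from about 0.3 to 0.775 m from the base axis. Payload 14.6 kg.
Tool frame: the origin (TCP) lies on the centre line of the jaws, within the pads' length; the fingertips stand 19 mm ahead of it and the grasp point (between the pads) is the TCP; y points along the fingers, x is the direction in which the jaws open and shut, and the axes are right-handed (so a half turn about y gives the same grasp; the last joint's range is limited). The gripper opens to 94 mm and grips with 3 to 60 N. Pads are 16 mm wide; open, the fingers measure 119 mm over their backs; the gripper's body (75 mm by 177 mm) begins 78 mm behind the grasp point.
Start: joints at [-1.264, 0.3, 1.521, -0, 1.321, -0.067], TCP at [0.201, -0.512, 0.224] pointing down, gripper open.
Joint ranges: [-3.03, 3.03], [-0.79, 2.21], [0.23, 2.52], [-1.04, 4.18], [0, 3.07], [-2.55, 2.55]. Speed limits (rad/s): [2.22, 2.22, 2.57, 3.14, 3.14, 3.14].

INTERFACE

Orientations are given as [roll, pitch, yaw] about the fixed x, y, z axes, in that order (R = Rz(yaw) Ry(pitch) Rx(roll)).
In Python, from station import get_obs, cams, workorder gives the robot as it stands.
- The arm moves only by the shell command python3 -m handwheel 'ROWS' [FORCE]. ROWS is JSON, a list of rows, each an object of numbers: "fingers": the opening, from -1 (shut) to 1 (fully open); "x", "y", "z": the shift along the tool's x, y, z in m; "spin": the turn about the tool's y in degrees. In form: [{"fingers": .., "x": .., "y": .., "z": .., "spin": ..}, ...]. A call has exactly 10 rows; each row is the pose to reach, as a shift and turn from the pose commanded when the call began, along the tool's axes at that moment; what a row does not reach only later rows make up. A row lasts 1/10 s, in which the tool goes at most 50 mm and 8.59 degrees, less where a joint would pass 70% of its speed; a pose out of reach is approached as far as the arm can. A call with a gripper value outside its range is refused whole. The fingers move at their own pace and stop on an object; FORCE is the grip in N (left out, the last holds). Time passes only in rows, so rows that repeat a pose let the fingers close, or fill a call up. It gives the time, the measured TCP pose, the force and the opening at its end, in the units of the state.
- get_obs(): the state, without advancing time (a new reading comes with each control period).
- cams.camera(name): name is "scene" or "top" or "wrist"; returns (picture, depth): 400x640x3 uint8, red, green, blue; 400x640 float32, m along the optical axis (not along the pixel's ray), 0 where there is no reading.
- cams.get_calibration(name): a dict with "fx", "fy", "cx", "cy" (pixels), "view" (4x4, takes a point from world to camera coordinates). Camera axes: x right, y down, z forward; pixel columns grow to the right and rows downward; lengths in m; the calibration is good to about 2 mm. A picture is of the moment at which its call begins: read the wrist's pose just before it. get_calibration takes no time and is no camera call; for the wrist camera it gives the pose at the moment of the call.
- workorder.hand_in(): hands the job in, once; it reports no verdict.
The state is a dict: "time_s": time; "qpos": joint angles; "joint_vel": joint speeds; "tau": joint torques, N m; "ee_pos": TCP position; "eef_rot": TCP orientation; "force": force on the tool from outside, world axes, zero at the start; "moment": the same for the moment, N m; "grip_width": finger opening in m.
Only numpy, scipy, OpenCV 4.12 (cv2) and the standard library are available. Lean on these libraries where they do the work, as an engineer would, in place of code of your own. Each camera call takes 0.05 s, during which the arm holds its last target. There are 200 camera calls.

## Working session

There is one attempt and no reset: what is moved stays moved. The work goes in short steps, Python scripts to look and compute and a shell command to move; the robot and the scene stay as the last step left them, time stands still between calls to the robot, and variables do not carry over. Pictures are saved under pics/ and viewed, about 8 in all and at most 12, crops included, and the job is handed in when it is done.

```bash
ls; mkdir -p pics; python3 - <<'E'
from station import get_obs,cams
import cv2,numpy as np
o=get_obs();print({k:np.round(v,3) for k,v in o.items()})
for n in ["scene","top"]:
    p,d=cams.camera(n);np.savez(f"pics/{n}0.npz",p=p,d=d,**cams.get_calibration(n));cv2.imwrite(f"pics/{n}0.png",p[...,::-1])
    c=cams.get_calibration(n);print(n,c["fx"],np.round(c["view"],3).tolist())
E
```

```text
pics
{'time_s': np.float64(0.0), 'qpos': array([-1.264,  0.3  ,  1.522, -0.   ,  1.321, -0.067]), 'joint_vel': array([ 0.001,  0.001,  0.   , -0.   ,  0.001, -0.001]), 'tau': array([ 1.0000e-03, -5.3181e+01, -3.5274e+01,  7.1000e-02,  2.4000e-02,
       -0.0000e+00]), 'ee_pos': array([ 0.201, -0.512,  0.224]), 'eef_rot': array([-1.571e+00,  1.000e-03, -1.197e+00]), 'force': array([ 0.465, -0.36 , -0.164]), 'moment': array([ 0.013, -0.04 ,  0.005]), 'grip_width': np.float64(0.094)}
scene 509.24223275574906 [[0.635, 0.772, -0.015, -0.353], [0.544, -0.461, -0.701, -0.169], [-0.548, 0.437, -0.713, 1.603], [0.0, 0.0, 0.0, 1.0]]
top 445.77705451881553 [[0.005, -1.0, 0.011, 0.033], [-0.996, -0.006, -0.094, 0.509], [0.094, -0.011, -0.996, 1.223], [0.0, 0.0, 0.0, 1.0]]
```

View pics/top0.png

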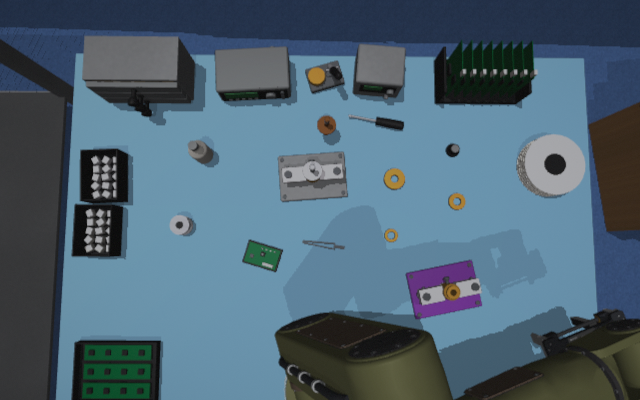

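View pics/scene0.png

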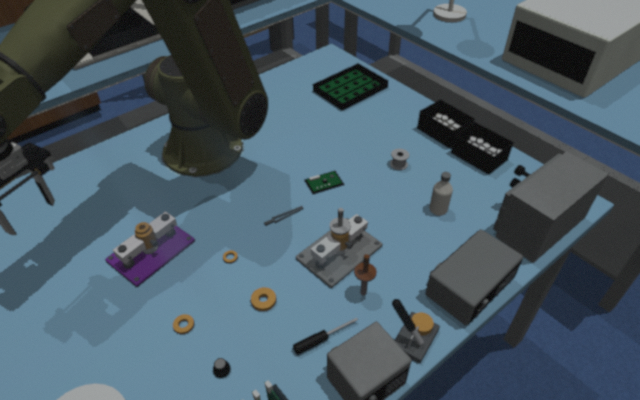

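The top view shows the stand at (313,175), the large weight at (394,179), the medium at (457,201) and the small at (391,236). The scene view confirms this order. The brown plunger look-alike stands at (326,125) and the purple stand at (445,290) in the top view. Next I'll measure them.

```bash
cat > h.py <<'E'
import numpy as np,cv2
from station import get_obs,cams
def ray(c,u,v,z):
    V=np.array(c["view"]);R,t=V[:3,:3],V[:3,3];C=-R.T@t
    d=R.T@np.array([(u-c["cx"])/c["fx"],(v-c["cy"])/c["fy"],1.]);return C+d*(z-C[2])/d[2]
def brass(p):
    h=cv2.cvtColor(p,cv2.COLOR_RGB2HSV);return cv2.inRange(h,(9,110,60),(30,255,255))
def blobs(m,amin=40):
    out=[]
    for k in cv2.findContours(m,cv2.RETR_EXTERNAL,cv2.CHAIN_APPROX_NONE)[0]:
        if cv2.contourArea(k)>amin and len(k)>5: out.append((k,cv2.fitEllipse(k)))
    return out
def toolshift(dx,dy,dz,o=None):
    y=(o or get_obs())["eef_rot"][2];return np.round([dx*np.cos(y)+dy*np.sin(y),-dz,-dx*np.sin(y)+dy*np.cos(y)],4)
E
python3 - <<'E'
from h import *
for n in ["top","scene"]:
    c=np.load(f"pics/{n}0.npz");p=c["p"]
    for k,e in blobs(brass(p)):
        (u,v),ax,_=e;print(n,np.round([u,v],1),np.round(ax,1),"z.01:",np.round(ray(c,u,v,.008),3),"diam~",np.round(max(ax)*c["d"][int(v),int(u)]/c["fx"],3))
c=np.load("pics/top0.npz");print("stand roi pan pt",ray(c,313,170,.16),"base",ray(c,313,176,.014))
# base: grey desaturated pixels by depth
d=c["d"];vv,uu=np.mgrid[:400,:640]
V=c["view"];X=np.stack([(uu-c["cx"])/c["fx"]*d,(vv-c["cy"])/c["fy"]*d,d],-1);W=(X-V[:3,3])@V[:3,:3]
roi=(uu>265)&(uu<360)&(vv>140)&(vv<215)&(d>0)
for a,b in [(.008,.018),(.06,.075),(.1,.11),(.15,.17)]:
    m=roi&(W[...,2]>a)&(W[...,2]<b)
    if m.sum()>2:
        q=W[m][:,:2].astype(np.float32);print(a,m.sum(),q.mean(0),cv2.minAreaRect(q))
E
```

```text
top [450.8 291.1] [14.8 17.9] z.01: [ 0.265 -0.334  0.008] diam~ 0.049
top [390.8 235.1] [11.7 11.9] z.01: [ 0.42  -0.168  0.008] diam~ 0.034
top [456.6 201.3] [15.  15.6] z.01: [ 0.517 -0.357  0.008] diam~ 0.045
top [394.1 178.5] [19.3 19.9] z.01: [ 0.581 -0.179  0.008] diam~ 0.057
top [326.2 124.8] [16.8 17.2] z.01: [0.736 0.015 0.008] diam~ 0.045
top [316.1  75.8] [16.3 16.8] z.01: [0.881 0.045 0.008] diam~ 0.048
scene [183.  323.6] [16.2 19.3] z.01: [ 0.521 -0.357  0.008] diam~ 0.044
scene [422.6 322.7] [16.6 23.1] z.01: [0.867 0.06  0.008] diam~ 0.05
scene [263.  298.7] [20.9 23.1] z.01: [ 0.583 -0.179  0.008] diam~ 0.055
scene [368.  272.8] [11.2 15.4] z.01: [0.688 0.062 0.008] diam~ 0.035
scene [229.9 256.2] [10.  12.6] z.01: [ 0.425 -0.169  0.008] diam~ 0.032
scene [341.4 238.3] [11.4 14.9] z.01: [0.563 0.086 0.008] diam~ 0.036
scene [140.9 231.4] [10.7 13. ] z.01: [ 0.201 -0.304  0.008] diam~ 0.032
stand roi pan pt [0.5784095  0.05170766 0.16      ] base [0.58594109 0.05194787 0.014     ]
0.008 1856 [0.5816418  0.05520191] ((0.5817316174507141, 0.07029765844345093), (0.23532262444496155, 0.1731940060853958), 84.12199401855469)
0.06 552 [0.5865977  0.05440242] ((0.5956814885139465, 0.05522889643907547), (0.059309836477041245, 0.16333477199077606), 3.376103401184082)
0.1 247 [0.5868765  0.05483117] ((0.5876386165618896, 0.054483652114868164), (0.04871014505624771, 0.04741232842206955), 0.24778442084789276)
0.15 28 [0.5872424  0.05480885] ((0.5873991847038269, 0.05406404286623001), (0.013218599371612072, 0.012903052382171154), 50.13662338256836)
```

```bash
python3 -m handwheel '[{"fingers":1,"x":-0.01,"y":0,"z":0.03,"spin":0},{"fingers":1,"x":-0.025,"y":0,"z":0.075,"spin":0},{"fingers":1,"x":-0.04,"y":0,"z":0.12,"spin":0},{"fingers":1,"x":-0.057,"y":0,"z":0.165,"spin":0},{"fingers":1,"x":-0.074,"y":0,"z":0.21,"spin":0},{"fingers":1,"x":-0.09,"y":0,"z":0.255,"spin":0},{"fingers":1,"x":-0.106,"y":0,"z":0.3,"spin":0},{"fingers":1,"x":-0.122,"y":0,"z":0.345,"spin":0},{"fingers":1,"x":-0.138,"y":0,"z":0.39,"spin":0},{"fingers":1,"x":-0.155,"y":0,"z":0.43,"spin":0}]' 20
python3 -m handwheel '[{"fingers":1,"x":-0.008,"y":0,"z":0.025,"spin":0},{"fingers":1,"x":-0.013,"y":0,"z":0.038,"spin":0},{"fingers":1,"x":-0.016,"y":0,"z":0.046,"spin":0},{"fingers":1,"x":-0.016,"y":0.01,"z":0.046,"spin":0},{"fingers":1,"x":-0.016,"y":0.02,"z":0.046,"spin":0},{"fingers":1,"x":-0.016,"y":0.03,"z":0.046,"spin":0},{"fingers":1,"x":-0.016,"y":0.04,"z":0.046,"spin":0},{"fingers":1,"x":-0.016,"y":0.04,"z":0.046,"spin":0},{"fingers":1,"x":-0.016,"y":0.04,"z":0.046,"spin":0},{"fingers":1,"x":-0.016,"y":0.04,"z":0.046,"spin":0}]'
cat >> h.py <<'E'
def wrist(name,zs=(.015,.0)):
    o=get_obs();c=cams.get_calibration("wrist");p,d=cams.camera("wrist");cv2.imwrite(f"pics/{name}.png",p[...,::-1])
    np.savez(f"pics/{name}.npz",p=p,d=d,**c)
    print("t",o["time_s"],"ee",np.round(o["ee_pos"],4),np.round(o["eef_rot"],3),"g",round(o["grip_width"],4),"F",np.round(o["force"],2))
    for k,e in blobs(brass(p),200):
        (u,v),ax,_=e
        for z in zs: print(np.round([u,v,*ax],1),"z",z,np.round(ray(c,u,v,z),4),"d~",np.round(max(ax)*np.median(d[d>0] if d[int(v),int(u)]==0 else d[int(v),int(u)])/c["fx"],4))
    return o,c,p,d
E
python3 -c "
from h import *
wrist('w1')"
```

```text
time_s: 1.1
ee_pos: [0.5459, -0.2089, 0.2241]
eef_rot: [-1.571, 0.0, -1.197]
force: [-0.2, -0.3, 0.4]
grip_width: 0.0937
time_s: 2.1
ee_pos: [0.5817, -0.1792, 0.185]
eef_rot: [-1.57, -0.001, -1.197]
force: [-1.0, -0.8, 0.6]
grip_width: 0.0942
t 2.1 ee [ 0.5817 -0.1792  0.185 ] [-1.570e+00 -1.000e-03 -1.197e+00] g 0.0942 F [-1.01 -0.78  0.6 ]
[496.9 357.3  12.  342.5] z 0.015 [ 0.4605 -0.455   0.015 ] d~ 0.07
[496.9 357.3  12.  342.5] z 0.0 [ 0.4521 -0.4687  0.    ] d~ 0.07
[110.5 301.9  32.   58.7] z 0.015 [ 0.3643 -0.0046  0.015 ] d~ 0.0129
[110.5 301.9  32.   58.7] z 0.0 [0.3515 0.0023 0.    ] d~ 0.0129
[530.  300.2  34.2  65. ] z 0.015 [ 0.5423 -0.4535  0.015 ] d~ 0.0145
[530.  300.2  34.2  65. ] z 0.0 [ 0.5376 -0.4671  0.    ] d~ 0.0145
[321.1 179.9  44.6  55.5] z 0.015 [ 0.5857 -0.1782  0.015 ] d~ 0.0607
[321.1 179.9  44.6  55.5] z 0.0 [ 0.5831 -0.1793  0.    ] d~ 0.0607
[58.5 85.4 30.4 51.3] z 0.015 [0.5795 0.0964 0.015 ] d~ 0.0369
[58.5 85.4 30.4 51.3] z 0.0 [0.5766 0.1078 0.    ] d~ 0.0369
```

View pics/w1.png

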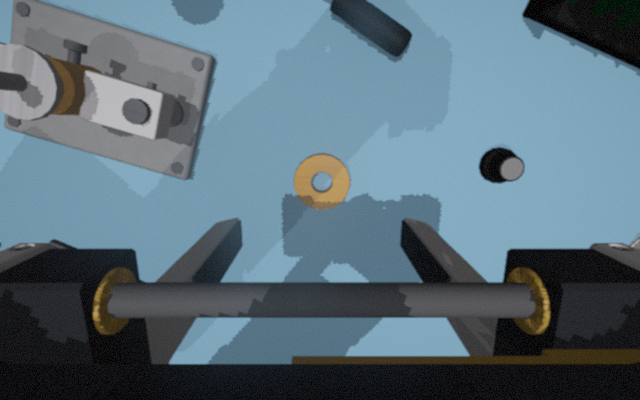

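```bash
cat >> h.py <<'E'
def hole(c,u,v,z,r=45):
    "centre of a ring's hole near u,v: non-brass blob inside; rim at height z"
    p=c["p"];m=brass(p);m=cv2.bitwise_not(m)
    n,l,s,ce=cv2.connectedComponentsWithStats(m)
    for i in range(1,n):
        if s[i,4]<3000 and s[i,4]>15 and np.hypot(*(ce[i]-[u,v]))<r: print("hole",ce[i],s[i],np.round(ray(c,*ce[i],z),4))
E
python3 -c "
from h import *
c=np.load('pics/w1.npz');hole(c,321,180,.015);hole(c,321,180,.0075)
c=np.load('pics/top0.npz');hole(c,394,178,.0075,8);hole(c,456,201,.0055,8)"
```

```text
hole [321.65577889 181.47738693] [311 171  23  22 398] [ 0.5844 -0.1793  0.015 ]
hole [321.65577889 181.47738693] [311 171  23  22 398] [ 0.583  -0.1799  0.0075]
hole [394.04255319 178.57446809] [391 175   7   8  47] [ 0.5811 -0.1793  0.0075]
hole [456.54901961 201.33333333] [453 198   8   8  51] [ 0.5172 -0.3573  0.0055]
```

The picture shows the large ring at (321,181) ahead of the open jaws, with the stand at upper left and nothing in the way. I'll descend and grip it.

```bash
python3 -m handwheel '[{"fingers":1,"x":0.0005,"y":0.02,"z":0.0015,"spin":0},{"fingers":1,"x":0.0005,"y":0.045,"z":0.0015,"spin":0},{"fingers":1,"x":0.0005,"y":0.07,"z":0.0015,"spin":0},{"fingers":1,"x":0.0005,"y":0.095,"z":0.0015,"spin":0},{"fingers":1,"x":0.0005,"y":0.12,"z":0.0015,"spin":0},{"fingers":1,"x":0.0005,"y":0.14,"z":0.0015,"spin":0},{"fingers":1,"x":0.0005,"y":0.153,"z":0.0015,"spin":0},{"fingers":1,"x":0.0005,"y":0.162,"z":0.0015,"spin":0},{"fingers":1,"x":0.0005,"y":0.162,"z":0.0015,"spin":0},{"fingers":1,"x":0.0005,"y":0.162,"z":0.0015,"spin":0}]' 25
python3 -m handwheel '[{"fingers":0,"x":0,"y":0,"z":0,"spin":0},{"fingers":-1,"x":0,"y":0,"z":0,"spin":0},{"fingers":-1,"x":0,"y":0,"z":0,"spin":0},{"fingers":-1,"x":0,"y":0,"z":0,"spin":0},{"fingers":-1,"x":0,"y":0,"z":0,"spin":0},{"fingers":-1,"x":0,"y":0,"z":0,"spin":0},{"fingers":-1,"x":0,"y":0,"z":0,"spin":0},{"fingers":-1,"x":0,"y":0,"z":0,"spin":0},{"fingers":-1,"x":0,"y":0,"z":0,"spin":0},{"fingers":-1,"x":0,"y":0,"z":0,"spin":0}]'
```

```text
time_s: 3.15
ee_pos: [0.5835, -0.1791, 0.0233]
eef_rot: [-1.57, -0.001, -1.197]
force: [-0.4, -0.0, 0.5]
grip_width: 0.094
time_s: 4.15
ee_pos: [0.5832, -0.179, 0.0226]
eef_rot: [-1.571, -0.0, -1.197]
force: [-0.4, -1.3, 3.2]
grip_width: 0.0599
```

```bash
python3 -m handwheel '[{"fingers":-1,"x":0,"y":-0.015,"z":0,"spin":0},{"fingers":-1,"x":0,"y":-0.04,"z":0,"spin":0},{"fingers":-1,"x":0,"y":-0.07,"z":0,"spin":0},{"fingers":-1,"x":0,"y":-0.1,"z":0,"spin":0},{"fingers":-1,"x":0,"y":-0.13,"z":0,"spin":0},{"fingers":-1,"x":0,"y":-0.16,"z":0,"spin":0},{"fingers":-1,"x":-0.01,"y":-0.18,"z":0,"spin":0},{"fingers":-1,"x":-0.03,"y":-0.187,"z":0,"spin":0},{"fingers":-1,"x":-0.05,"y":-0.187,"z":0.002,"spin":0},{"fingers":-1,"x":-0.07,"y":-0.187,"z":0.003,"spin":0}]'
python3 -m handwheel '[{"fingers":-1,"x":-0.02,"y":0,"z":0,"spin":0},{"fingers":-1,"x":-0.04,"y":0,"z":0,"spin":0},{"fingers":-1,"x":-0.06,"y":0,"z":0,"spin":0},{"fingers":-1,"x":-0.08,"y":0,"z":0.0,"spin":0},{"fingers":-1,"x":-0.1,"y":0,"z":0.002,"spin":0},{"fingers":-1,"x":-0.12,"y":0,"z":0.005,"spin":0},{"fingers":-1,"x":-0.135,"y":0,"z":0.005,"spin":0},{"fingers":-1,"x":-0.146,"y":0,"z":0.005,"spin":0},{"fingers":-1,"x":-0.146,"y":0,"z":0.005,"spin":0},{"fingers":-1,"x":-0.146,"y":0,"z":0.005,"spin":0}]'
python3 -c "
from h import *
wrist('w2')"
```

```text
time_s: 5.15
ee_pos: [0.5598, -0.1119, 0.2102]
eef_rot: [-1.571, 0.0, -1.197]
force: [0.2, 0.5, -4.4]
grip_width: 0.0604
time_s: 6.15
ee_pos: [0.5117, 0.0248, 0.2096]
eef_rot: [-1.571, -0.0, -1.197]
force: [0.8, -0.3, -3.5]
grip_width: 0.06
t 6.15 ee [0.5117 0.0248 0.2096] [-1.571 -0.    -1.197] g 0.06 F [ 0.82 -0.32 -3.52]
[233.8 360.1   6.   95.1] z 0.015 [0.2484 0.0427 0.015 ] d~ 0.0192
[233.8 360.1   6.   95.1] z 0.0 [0.2346 0.0424 0.    ] d~ 0.0192
[500.5 356.8  12.9 373.9] z 0.015 [ 0.3792 -0.2775  0.015 ] d~ 0.0771
[500.5 356.8  12.9 373.9] z 0.0 [ 0.3709 -0.2913  0.    ] d~ 0.0771
[186.6 301.5  26.8  59.4] z 0.015 [0.308  0.1232 0.015 ] d~ 0.0134
[186.6 301.5  26.8  59.4] z 0.0 [0.2968 0.1263 0.    ] d~ 0.0134
[455.4 300.5  27.1  63.7] z 0.015 [ 0.4307 -0.186   0.015 ] d~ 0.0144
[455.4 300.5  27.1  63.7] z 0.0 [ 0.4247 -0.196   0.    ] d~ 0.0144
[321.8 237.3  94.2 103.2] z 0.015 [ 0.4476 -0.0018  0.015 ] d~ 0.1266
[321.8 237.3  94.2 103.2] z 0.0 [ 0.4422 -0.0039  0.    ] d~ 0.1266
```

View pics/w2.png

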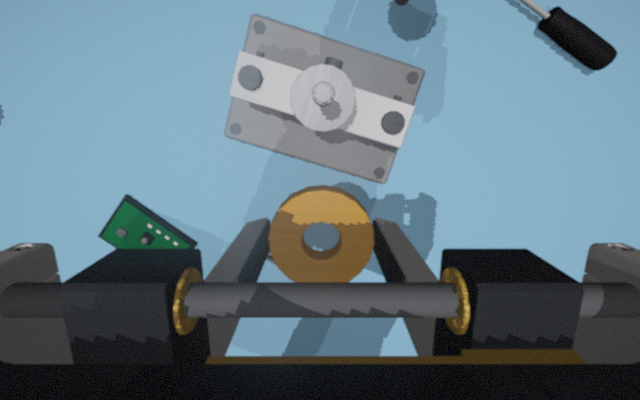

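The knob is at about (322,92) on the pan at (323,97), with the held ring at (321,236).

```bash
cat >> h.py <<'E'
def slab(c,box,a,b,circle=False):
    d=c["d"];vv,uu=np.mgrid[:400,:640];V=c["view"]
    W=(np.stack([(uu-c["cx"])/c["fx"]*d,(vv-c["cy"])/c["fy"]*d,d],-1)-V[:3,3])@V[:3,:3]
    m=(uu>box[0])&(uu<box[1])&(vv>box[2])&(vv<box[3])&(d>0)&(W[...,2]>a)&(W[...,2]<b)
    if m.sum()<5: print("none");return
    q=W[m].astype(np.float32);e=cv2.minEnclosingCircle(q[:,:2].copy())
    print(box,a,b,"n",m.sum(),"mean",q.mean(0),"circ",np.round(e[0],4),"diam",round(2*e[1],4))
E
python3 -c "
from h import *
c=np.load('pics/w2.npz')
print(ray(c,322,92,.161))
slab(c,(270,380,40,150),.154,.168)
slab(c,(270,380,40,150),.1,.112)
slab(c,(260,385,180,290),.19,.215)
hole(c,321,236,.202);hole(c,321,236,.187)
g=cv2.cvtColor(c['p'],cv2.COLOR_RGB2GRAY)[70:120,295:350];g=cv2.resize(g,None,fx=8,fy=8,interpolation=2)
for k in (cv2.HoughCircles(g,3,1,30,param1=60,param2=25,minRadius=60,maxRadius=120),): print(None if k is None else k[0][:4]/8+[295,70,0])
"
```

```text
[0.5895533  0.05431789 0.161     ]
(270, 380, 40, 150) 0.154 0.168 n 431 mean [0.58886224 0.05384563 0.16043477] circ [0.5891 0.0539] diam 0.0145
(270, 380, 40, 150) 0.1 0.112 n 2988 mean [0.58893985 0.05395397 0.10650238] circ [0.589  0.0539] diam 0.0517
(260, 385, 180, 290) 0.19 0.215 n 8044 mean [0.51503706 0.02585365 0.20201246] circ [0.5181 0.0262] diam 0.071
hole [319.92246521 237.55765408] [ 301  222   40   36 1006] [0.514 0.026 0.202]
hole [319.92246521 237.55765408] [ 301  222   40   36 1006] [0.5085 0.0239 0.187 ]
None
```

```bash
python3 -m handwheel '[{"fingers":-1,"x":0.001,"y":0,"z":0.02,"spin":0},{"fingers":-1,"x":0.001,"y":0,"z":0.045,"spin":0},{"fingers":-1,"x":0.001,"y":0,"z":0.068,"spin":0},{"fingers":-1,"x":0.001,"y":0,"z":0.081,"spin":0},{"fingers":-1,"x":0.001,"y":0,"z":0.081,"spin":0},{"fingers":-1,"x":0.001,"y":0,"z":0.081,"spin":0},{"fingers":-1,"x":0.001,"y":0.01,"z":0.081,"spin":0},{"fingers":-1,"x":0.001,"y":0.02,"z":0.081,"spin":0},{"fingers":-1,"x":0.001,"y":0.02,"z":0.081,"spin":0},{"fingers":-1,"x":0.001,"y":0.02,"z":0.081,"spin":0}]'
python3 -c "
from h import *
o,c,p,d=wrist('w3')
cv2.imwrite('pics/w3c.png',cv2.resize(p[170:310,230:410],None,fx=3,fy=3)[...,::-1])"
```

```text
time_s: 7.2
ee_pos: [0.5872, 0.0536, 0.1892]
eef_rot: [-1.571, 0.0, -1.197]
force: [0.6, -0.4, -3.6]
grip_width: 0.0599
t 7.2 ee [0.5872 0.0536 0.1892] [-1.571  0.    -1.197] g 0.0599 F [ 0.64 -0.44 -3.59]
[493.  356.8  12.6 492.9] z 0.015 [ 0.4622 -0.2214  0.015 ] d~ 0.101
[493.  356.8  12.6 492.9] z 0.0 [ 0.4538 -0.2348  0.    ] d~ 0.101
[184.  305.6  23.1  57.3] z 0.015 [0.3922 0.1492 0.015 ] d~ 0.0127
[184.  305.6  23.1  57.3] z 0.0 [0.3807 0.1524 0.    ] d~ 0.0127
[455.6 300.5  26.5  64.4] z 0.015 [ 0.5143 -0.1439  0.015 ] d~ 0.0146
[455.6 300.5  26.5  64.4] z 0.0 [ 0.5083 -0.1538  0.    ] d~ 0.0146
[321.4 237.   94.7 104.2] z 0.015 [0.5304 0.0305 0.015 ] d~ 0.1152
[321.4 237.   94.7 104.2] z 0.0 [0.525  0.0284 0.    ] d~ 0.1152
[428.4  62.   62.2  73.8] z 0.015 [ 7.379e-01 -6.000e-04  1.500e-02] d~ 0.0528
[428.4  62.   62.2  73.8] z 0.0 [ 0.7419 -0.0041  0.    ] d~ 0.0528
```

View pics/w3c.png

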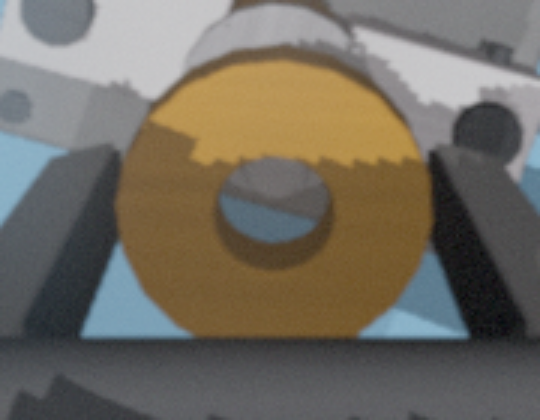

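```bash
python3 -c "
from h import *
for n in ('w2','w3'):
  c=np.load(f'pics/{n}.npz');V=c['view'];print('cam',-V[:3,:3].T@V[:3,3],'axis',V[2,:3])
  for P in [(.589,.054,.161),(.589,.054,.106),(.5872,.0536,.182),(.5872,.0536,.167)]:
    q=V[:3,:3]@P+V[:3,3];u=q[0]/q[2]*c['fx']+c['cx'];v=q[1]/q[2]*c['fy']+c['cy'];print(n,P,u,v,'crop',(u-230)*3,(v-170)*3,'depth',c['d'][int(v),int(u)],q[2])
c=np.load('pics/w3.npz')
slab(c,(301,341,215,260),.14,.167);slab(c,(301,341,215,260),-.02,.14);hole(c,321,237,.1816)
"
```

```text
cam [0.57465848 0.04925818 0.37028918] axis [-0.21337354 -0.08411625 -0.97334279]
w2 (0.589, 0.054, 0.161) 322.14937732539977 93.05609172423533 crop 276.4481319761993 -230.831724827294 depth 0.20000929 0.2002511496467368
w2 (0.589, 0.054, 0.106) 321.8718547425279 98.28526780302961 crop 275.61556422758366 -215.14419659091118 depth 0.2003205 0.253785003229681
w2 (0.5872, 0.0536, 0.182) 321.78914947448544 93.62892640201319 crop 275.3674484234563 -229.1132207939604 depth 0.19998124 0.18022866986835556
w2 (0.5872, 0.0536, 0.167) 321.7175527960254 95.44369497934088 crop 275.15265838807625 -223.66891506197737 depth 0.20010416 0.19482881175461308
cam [0.65025532 0.0779966  0.34985667] axis [-0.2141617  -0.08391337 -0.97318719]
w3 (0.589, 0.054, 0.161) 320.94690234994687 226.48320330735012 crop 272.8407070498406 169.44960992205037 depth 0.19870429 0.19892506962733048
w3 (0.589, 0.054, 0.106) 320.9528646247485 203.400962574168 crop 272.85859387424546 100.20288772250402 depth 0.17376544 0.2524503652857313
w3 (0.5872, 0.0536, 0.182) 320.4341329589642 242.01634564392643 crop 271.3023988768926 216.04903693177928 depth 0.37244514 0.17890719496049173
w3 (0.5872, 0.0536, 0.167) 320.47493713543065 232.63175932770372 crop 271.42481140629195 187.89527798311116 depth 0.20010485 0.1935050028673283
(301, 341, 215, 260) 0.14 0.167 n 236 mean [0.58774555 0.05350378 0.16106057] circ [0.5841 0.0524] diam 0.0176
(301, 341, 215, 260) -0.02 0.14 n 543 mean [0.527043   0.03053964 0.01531852] circ [0.5407 0.0365] diam 0.0681
hole [320.49778271 236.62527716] [302 222  39  31 902] [0.59   0.0547 0.1816]
```

The grey in the upper half of the hole is the knob top: the depth reads z=0.161 there, within about 1–2 mm of the hole axis. I'll lower the ring.

```bash
python3 -m handwheel '[{"fingers":-1,"x":0,"y":0.004,"z":0,"spin":0},{"fingers":-1,"x":0,"y":0.01,"z":0,"spin":0},{"fingers":-1,"x":0,"y":0.017,"z":0,"spin":0},{"fingers":-1,"x":0,"y":0.025,"z":0,"spin":0},{"fingers":-1,"x":0,"y":0.033,"z":0,"spin":0},{"fingers":-1,"x":0,"y":0.041,"z":0,"spin":0},{"fingers":-1,"x":0,"y":0.048,"z":0,"spin":0},{"fingers":-1,"x":0,"y":0.054,"z":0,"spin":0},{"fingers":-1,"x":0,"y":0.058,"z":0,"spin":0},{"fingers":-1,"x":0,"y":0.059,"z":0,"spin":0}]'
python3 -c "
from h import *
o=get_obs();print(np.round(o['ee_pos'],4),np.round(o['force'],2),np.round(o['moment'],2))"
```

```text
time_s: 8.25
ee_pos: [0.5873, 0.0537, 0.13]
eef_rot: [-1.571, 0.0, -1.197]
force: [-0.3, 0.2, -2.9]
grip_width: 0.0598
[0.5873 0.0537 0.13  ] [-0.31  0.2  -2.88] [-0.03 -0.04  0.03]
```

```bash
python3 -m handwheel '[{"fingers":-1,"x":0,"y":0.001,"z":0,"spin":0},{"fingers":-1,"x":0,"y":0.0015,"z":0,"spin":0},{"fingers":-1,"x":0,"y":0.0015,"z":0,"spin":0},{"fingers":0.5,"x":0,"y":0.0015,"z":0,"spin":0},{"fingers":1,"x":0,"y":0.0015,"z":0,"spin":0},{"fingers":1,"x":0,"y":0.0015,"z":0,"spin":0},{"fingers":1,"x":0,"y":0.0015,"z":0,"spin":0},{"fingers":1,"x":0,"y":0.0015,"z":0,"spin":0},{"fingers":1,"x":0,"y":0.0015,"z":0,"spin":0},{"fingers":1,"x":0,"y":0.0015,"z":0,"spin":0}]'
python3 -m handwheel '[{"fingers":1,"x":0,"y":-0.005,"z":0,"spin":0},{"fingers":1,"x":0,"y":-0.02,"z":0,"spin":0},{"fingers":1,"x":0,"y":-0.04,"z":0,"spin":0},{"fingers":1,"x":0,"y":-0.06,"z":0,"spin":0},{"fingers":1,"x":0,"y":-0.08,"z":0,"spin":0},{"fingers":1,"x":0,"y":-0.1,"z":0,"spin":0},{"fingers":1,"x":0.01,"y":-0.11,"z":0,"spin":0},{"fingers":1,"x":0.03,"y":-0.11,"z":-0.01,"spin":0},{"fingers":1,"x":0.05,"y":-0.11,"z":-0.02,"spin":0},{"fingers":1,"x":0.07,"y":-0.11,"z":-0.03,"spin":0}]'
python3 -c "
from h import *
o,c,p,d=wrist('w4',(.106,.121))
"
```

```text
time_s: 9.25
ee_pos: [0.5875, 0.0537, 0.129]
eef_rot: [-1.571, -0.0, -1.197]
force: [-0.3, -0.1, 0.8]
grip_width: 0.0938
time_s: 10.25
ee_pos: [0.585, -0.0238, 0.2393]
eef_rot: [-1.571, -0.0, -1.197]
force: [0.4, 1.3, 0.7]
grip_width: 0.0943
t 10.25 ee [ 0.585  -0.0238  0.2393] [-1.571 -0.    -1.197] g 0.0943 F [0.42 1.34 0.67]
[501.4 357.3  11.9 341.3] z 0.106 [ 0.486  -0.2709  0.106 ] d~ 0.0688
[501.4 357.3  11.9 341.3] z 0.121 [ 0.4942 -0.257   0.121 ] d~ 0.0688
[109.8 303.   31.1  58.7] z 0.106 [0.3968 0.1347 0.106 ] d~ 0.0131
[109.8 303.   31.1  58.7] z 0.121 [0.4096 0.1278 0.121 ] d~ 0.0131
[530.5 299.6  32.5  66.5] z 0.106 [ 0.5578 -0.2651  0.106 ] d~ 0.0149
[530.5 299.6  32.5  66.5] z 0.121 [ 0.5624 -0.2516  0.121 ] d~ 0.0149
[240.5 159.7  63.2  66.2] z 0.106 [0.5861 0.0558 0.106 ] d~ 0.0533
[240.5 159.7  63.2  66.2] z 0.121 [0.5892 0.053  0.121 ] d~ 0.0533
[321.5  31.8  26.8  52.2] z 0.106 [0.7138 0.0259 0.106 ] d~ 0.0469
[321.5  31.8  26.8  52.2] z 0.121 [0.7105 0.0246 0.121 ] d~ 0.0469
```

View pics/w4.png

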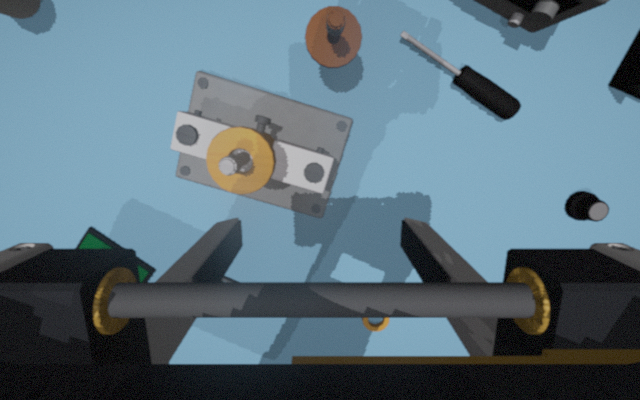

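The large weight lies on the pan around the post, ring at (240,160); its top-face ray at z=0.121 gives (0.589, 0.053), which matches the axis. Next is the medium weight.

```bash
python3 -c "
from h import *
c=np.load('pics/w4.npz');slab(c,(195,285,115,205),.112,.13)"
python3 -m handwheel '[{"fingers":1,"x":0.02,"y":0,"z":-0.012,"spin":0},{"fingers":1,"x":0.05,"y":0,"z":-0.032,"spin":0},{"fingers":1,"x":0.09,"y":0.005,"z":-0.057,"spin":0},{"fingers":1,"x":0.13,"y":0.015,"z":-0.083,"spin":0},{"fingers":1,"x":0.17,"y":0.025,"z":-0.109,"spin":0},{"fingers":1,"x":0.21,"y":0.035,"z":-0.134,"spin":0},{"fingers":1,"x":0.245,"y":0.045,"z":-0.157,"spin":0},{"fingers":1,"x":0.27,"y":0.055,"z":-0.173,"spin":0},{"fingers":1,"x":0.286,"y":0.055,"z":-0.183,"spin":0},{"fingers":1,"x":0.286,"y":0.055,"z":-0.183,"spin":0}]'
python3 -c "
from h import *
o,c,p,d=wrist('w5',(.011,))
c=np.load('pics/w5.npz')
hole(c,320,180,.011);hole(c,320,180,.0055);slab(c,(270,370,130,230),.006,.016)"
```

```text
(195, 285, 115, 205) 0.112 0.13 n 3094 mean [0.58952624 0.05264442 0.12121615] circ [0.5877 0.0535] diam 0.06
time_s: 11.3
ee_pos: [0.5186, -0.3574, 0.1841]
eef_rot: [-1.571, 0.0, -1.199]
force: [0.3, 0.1, 0.5]
grip_width: 0.0943
t 11.3 ee [ 0.5186 -0.3574  0.1841] [-1.571  0.    -1.199] g 0.0943 F [0.34 0.11 0.53]
[490.  357.2  11.7 327.6] z 0.011 [ 0.3919 -0.628   0.011 ] d~ 0.0674
[108.9 303.8  29.7  57.7] z 0.011 [ 0.2953 -0.1795  0.011 ] d~ 0.0129
[529.5 300.2  34.6  63.6] z 0.011 [ 0.4773 -0.6339  0.011 ] d~ 0.0142
[127.6 200.9  29.9  34.2] z 0.011 [ 0.4249 -0.1708  0.011 ] d~ 0.038
[321.  181.7  34.5  40. ] z 0.011 [ 0.52   -0.3571  0.011 ] d~ 0.0437
(270, 370, 130, 230) 0.006 0.016 n 1236 mean [ 0.520417   -0.3567784   0.01129677] circ [ 0.5199 -0.3572] diam 0.048
```

```bash
python3 -m handwheel '[{"fingers":1,"x":0,"y":0.02,"z":0.001,"spin":0},{"fingers":1,"x":0,"y":0.045,"z":0.001,"spin":0},{"fingers":1,"x":0,"y":0.07,"z":0.001,"spin":0},{"fingers":1,"x":0,"y":0.095,"z":0.001,"spin":0},{"fingers":1,"x":0,"y":0.12,"z":0.001,"spin":0},{"fingers":1,"x":0,"y":0.14,"z":0.001,"spin":0},{"fingers":1,"x":0,"y":0.153,"z":0.001,"spin":0},{"fingers":1,"x":0,"y":0.162,"z":0.001,"spin":0},{"fingers":1,"x":0,"y":0.162,"z":0.001,"spin":0},{"fingers":1,"x":0,"y":0.162,"z":0.001,"spin":0}]' 25
python3 -m handwheel '[{"fingers":0,"x":0,"y":0,"z":0,"spin":0},{"fingers":-1,"x":0,"y":0,"z":0,"spin":0},{"fingers":-1,"x":0,"y":0,"z":0,"spin":0},{"fingers":-1,"x":0,"y":0,"z":0,"spin":0},{"fingers":-1,"x":0,"y":0,"z":0,"spin":0},{"fingers":-1,"x":0,"y":0,"z":0,"spin":0},{"fingers":-1,"x":0,"y":0,"z":0,"spin":0},{"fingers":-1,"x":0,"y":0,"z":0,"spin":0},{"fingers":-1,"x":0,"y":0,"z":0,"spin":0},{"fingers":-1,"x":0,"y":0,"z":0,"spin":0}]'
python3 -c "
from h import *
print(get_obs()['ee_pos'])"
```

```text
time_s: 12.35
ee_pos: [0.5206, -0.3551, 0.0229]
eef_rot: [-1.57, -0.001, -1.197]
force: [-0.9, 0.3, -0.1]
grip_width: 0.0944
time_s: 13.35
ee_pos: [0.5201, -0.3552, 0.022]
eef_rot: [-1.571, -0.0, -1.197]
force: [-0.4, -0.6, 0.4]
grip_width: 0.0464
[ 0.52007508 -0.35515909  0.02197551]
```

```bash
python3 -m handwheel '[{"fingers":-1,"x":0,"y":-0.01,"z":0,"spin":0},{"fingers":-1,"x":0,"y":-0.03,"z":0,"spin":0},{"fingers":-1,"x":0,"y":-0.055,"z":0,"spin":0},{"fingers":-1,"x":0,"y":-0.08,"z":0,"spin":0},{"fingers":-1,"x":0,"y":-0.11,"z":0,"spin":0},{"fingers":-1,"x":0,"y":-0.14,"z":0,"spin":0},{"fingers":-1,"x":0,"y":-0.165,"z":0,"spin":0},{"fingers":-1,"x":0,"y":-0.185,"z":0,"spin":0},{"fingers":-1,"x":0,"y":-0.19,"z":0,"spin":0},{"fingers":-1,"x":0,"y":-0.19,"z":0,"spin":0}]'
python3 -c "
from h import *
o,c,p,d=wrist('w6',())
c=np.load('pics/w6.npz');slab(c,(250,390,170,300),.19,.21);slab(c,(250,390,170,300),.18,.22)
hole(c,321,236,.201)
cv2.imwrite('pics/w6c.png',cv2.resize(p[170:310,230:410],None,fx=3,fy=3)[...,::-1])"
```

```text
time_s: 14.35
ee_pos: [0.5201, -0.3551, 0.2125]
eef_rot: [-1.57, -0.001, -1.197]
force: [0.4, -0.0, -2.4]
grip_width: 0.0467
t 14.35 ee [ 0.5201 -0.3551  0.2125] [-1.570e+00 -1.000e-03 -1.197e+00] g 0.0467 F [ 0.42 -0.03 -2.41]
(250, 390, 170, 300) 0.19 0.21 n 4849 mean [ 0.521685   -0.35452765  0.20159929] circ [ 0.53  -0.351] diam 0.0701
(250, 390, 170, 300) 0.18 0.22 n 5311 mean [ 0.52216685 -0.35434735  0.20277134] circ [ 0.5298 -0.3512] diam 0.0707
```

View pics/w6c.png

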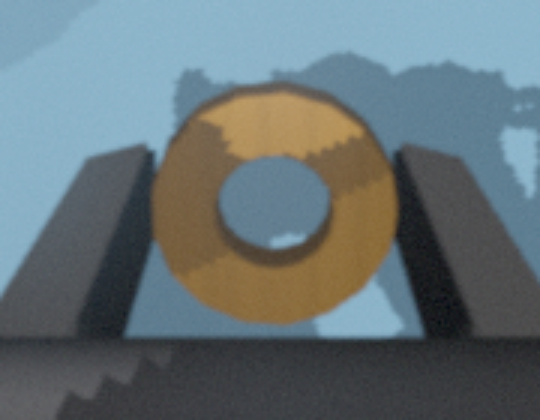

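```bash
python3 -m handwheel '[{"fingers":-1,"x":-0.018,"y":0,"z":0.011,"spin":0},{"fingers":-1,"x":-0.05,"y":0,"z":0.03,"spin":0},{"fingers":-1,"x":-0.088,"y":0,"z":0.052,"spin":0},{"fingers":-1,"x":-0.126,"y":0,"z":0.075,"spin":0},{"fingers":-1,"x":-0.164,"y":0,"z":0.098,"spin":0},{"fingers":-1,"x":-0.202,"y":0,"z":0.12,"spin":0},{"fingers":-1,"x":-0.24,"y":0,"z":0.143,"spin":0},{"fingers":-1,"x":-0.278,"y":0,"z":0.166,"spin":0},{"fingers":-1,"x":-0.31,"y":0,"z":0.185,"spin":0},{"fingers":-1,"x":-0.335,"y":0,"z":0.2,"spin":0}]'
python3 -m handwheel '[{"fingers":-1,"x":-0.012,"y":0,"z":0.007,"spin":0},{"fingers":-1,"x":-0.021,"y":0,"z":0.012,"spin":0},{"fingers":-1,"x":-0.021,"y":0,"z":0.012,"spin":0},{"fingers":-1,"x":-0.021,"y":0,"z":0.012,"spin":0},{"fingers":-1,"x":-0.021,"y":0.005,"z":0.012,"spin":0},{"fingers":-1,"x":-0.021,"y":0.012,"z":0.012,"spin":0},{"fingers":-1,"x":-0.021,"y":0.02,"z":0.012,"spin":0},{"fingers":-1,"x":-0.021,"y":0.023,"z":0.012,"spin":0},{"fingers":-1,"x":-0.021,"y":0.023,"z":0.012,"spin":0},{"fingers":-1,"x":-0.021,"y":0.023,"z":0.012,"spin":0}]'
python3 -c "
from h import *
o,c,p,d=wrist('w7',())
c=np.load('pics/w7.npz')
slab(c,(301,341,215,260),.14,.166)
hole(c,321,236,.1785)"
```

```text
time_s: 15.4
ee_pos: [0.5835, 0.0321, 0.2104]
eef_rot: [-1.573, 0.001, -1.196]
force: [-0.0, -0.3, -1.3]
grip_width: 0.0467
time_s: 16.4
ee_pos: [0.5875, 0.0537, 0.189]
eef_rot: [-1.571, -0.0, -1.197]
force: [0.1, -0.1, -1.2]
grip_width: 0.0467
t 16.4 ee [0.5875 0.0537 0.189 ] [-1.571 -0.    -1.197] g 0.0467 F [ 0.11 -0.08 -1.21]
(301, 341, 215, 260) 0.14 0.166 n 259 mean [0.58795804 0.05359416 0.16093464] circ [0.588  0.0536] diam 0.0142
hole [320.46428571 198.55357143] [306 196  27   7  56] [0.61   0.0625 0.1785]
hole [289.5 213. ] [286 208   8  11  22] [0.596  0.0755 0.1785]
hole [321.36054422 228.61904762] [310 222  24  15 294] [0.5939 0.0557 0.1785]
hole [318.44444444 248.85897436] [302 237  36  20 234] [0.582  0.0527 0.1785]
```

The knob shows whole in the hole at (0.588, 0.0536), diameter 14.2 mm, within a millimetre of the ring axis. Lowering and releasing.

```bash
python3 -m handwheel '[{"fingers":-1,"x":0,"y":0.004,"z":0,"spin":0},{"fingers":-1,"x":0,"y":0.009,"z":0,"spin":0},{"fingers":-1,"x":0,"y":0.015,"z":0,"spin":0},{"fingers":-1,"x":0,"y":0.021,"z":0,"spin":0},{"fingers":-1,"x":0,"y":0.028,"z":0,"spin":0},{"fingers":-1,"x":0,"y":0.034,"z":0,"spin":0},{"fingers":-1,"x":0,"y":0.039,"z":0,"spin":0},{"fingers":-1,"x":0,"y":0.043,"z":0,"spin":0},{"fingers":-1,"x":0,"y":0.045,"z":0,"spin":0},{"fingers":-1,"x":0,"y":0.045,"z":0,"spin":0}]'
python3 -m handwheel '[{"fingers":-1,"x":0,"y":0.0005,"z":0,"spin":0},{"fingers":-1,"x":0,"y":0.001,"z":0,"spin":0},{"fingers":-1,"x":0,"y":0.001,"z":0,"spin":0},{"fingers":0.3,"x":0,"y":0.001,"z":0,"spin":0},{"fingers":1,"x":0,"y":0.001,"z":0,"spin":0},{"fingers":1,"x":0,"y":0.001,"z":0,"spin":0},{"fingers":1,"x":0,"y":0.001,"z":0,"spin":0},{"fingers":1,"x":0,"y":0.001,"z":0,"spin":0},{"fingers":1,"x":0,"y":0.001,"z":0,"spin":0},{"fingers":1,"x":0,"y":0.001,"z":0,"spin":0}]'
python3 -m handwheel '[{"fingers":1,"x":0,"y":-0.005,"z":0,"spin":0},{"fingers":1,"x":0,"y":-0.02,"z":0,"spin":0},{"fingers":1,"x":0,"y":-0.035,"z":0,"spin":0},{"fingers":1,"x":0,"y":-0.05,"z":-0.02,"spin":0},{"fingers":1,"x":0,"y":-0.065,"z":-0.04,"spin":0},{"fingers":1,"x":0,"y":-0.07,"z":-0.06,"spin":0},{"fingers":1,"x":0,"y":-0.07,"z":-0.08,"spin":0},{"fingers":1,"x":0,"y":-0.07,"z":-0.08,"spin":0},{"fingers":1,"x":0,"y":-0.07,"z":-0.08,"spin":0},{"fingers":1,"x":0,"y":-0.07,"z":-0.08,"spin":0}]'
python3 -c "
from h import *
o,c,p,d=wrist('w8',())
c=np.load('pics/w8.npz')
slab(c,(250,390,30,180),.125,.14);slab(c,(250,390,30,180),.115,.125);slab(c,(250,390,30,180),.155,.167)
cv2.imwrite('pics/w8c.png',cv2.resize(p[20:200,220:420],None,fx=2.5,fy=2.5)[...,::-1])"
```

```text
time_s: 17.45
ee_pos: [0.5874, 0.0537, 0.1438]
eef_rot: [-1.571, 0.0, -1.197]
force: [0.2, 0.2, -1.2]
grip_width: 0.0462
time_s: 18.45
ee_pos: [0.5874, 0.0537, 0.1429]
eef_rot: [-1.571, 0.0, -1.197]
force: [-0.9, -0.2, 1.5]
grip_width: 0.0938
time_s: 19.45
ee_pos: [0.5135, 0.0247, 0.213]
eef_rot: [-1.571, -0.0, -1.197]
force: [-0.3, 0.6, -0.3]
grip_width: 0.0939
t 19.45 ee [0.5135 0.0247 0.213 ] [-1.571 -0.    -1.197] g 0.0939 F [-0.27  0.55 -0.35]
(250, 390, 30, 180) 0.125 0.14 n 2716 mean [0.5870276  0.05356547 0.13229789] circ [0.5867 0.0534] diam 0.0482
(250, 390, 30, 180) 0.115 0.125 n 1546 mean [0.5888505  0.0542201  0.12131719] circ [0.5875 0.0538] diam 0.0598
(250, 390, 30, 180) 0.155 0.167 n 407 mean [0.58877486 0.05386847 0.1603846 ] circ [0.5889 0.0539] diam 0.0146
```

View pics/w8c.png

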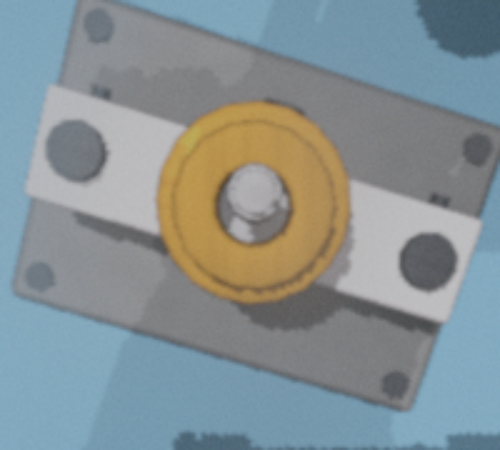

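Both weights lie flat: top faces read 0.121 and 0.132 m, with diameters 59.8 and 48.2 mm, and the post is inside both holes. Now over the knob.

```bash
python3 -m handwheel '[{"fingers":1,"x":0,"y":0,"z":0.02,"spin":0},{"fingers":1,"x":0,"y":0,"z":0.045,"spin":0},{"fingers":1,"x":0,"y":0,"z":0.068,"spin":0},{"fingers":1,"x":0,"y":0,"z":0.0805,"spin":0},{"fingers":1,"x":0,"y":0.015,"z":0.0805,"spin":0},{"fingers":1,"x":0,"y":0.03,"z":0.0805,"spin":0},{"fingers":1,"x":0,"y":0.045,"z":0.0805,"spin":0},{"fingers":1,"x":0,"y":0.056,"z":0.0805,"spin":0},{"fingers":1,"x":0,"y":0.056,"z":0.0805,"spin":0},{"fingers":1,"x":0,"y":0.056,"z":0.0805,"spin":0}]' 6
python3 -c "
from h import *
o=get_obs();print(o['ee_pos'],o['force'],o['moment'])"
python3 -m handwheel '[{"fingers":0.5,"x":0,"y":0,"z":0,"spin":0},{"fingers":0,"x":0,"y":0,"z":0,"spin":0},{"fingers":-0.4,"x":0,"y":0,"z":0,"spin":0},{"fingers":-0.55,"x":0,"y":0,"z":0,"spin":0},{"fingers":-0.65,"x":0,"y":0,"z":0,"spin":0},{"fingers":-1,"x":0,"y":0,"z":0,"spin":0},{"fingers":-1,"x":0,"y":0,"z":0,"spin":0},{"fingers":-1,"x":0,"y":0,"z":0,"spin":0},{"fingers":-1,"x":0,"y":0,"z":0,"spin":0},{"fingers":-1,"x":0,"y":0,"z":0,"spin":0}]' 6
python3 -c "
from h import *
o=get_obs();print(o['ee_pos'],o['force'],o['moment'],toolshift(*o['force'],o))"
```

```text
time_s: 20.5
ee_pos: [0.5882, 0.054, 0.1572]
eef_rot: [-1.571, -0.0, -1.197]
force: [0.6, 0.3, 0.6]
grip_width: 0.094
[0.58819894 0.05402184 0.15722711] [0.57049059 0.27687634 0.57594948] [-0.01517398 -0.01523611  0.00961747]
time_s: 21.5
ee_pos: [0.5879, 0.0539, 0.1569]
eef_rot: [-1.571, 0.0, -1.197]
force: [-0.6, 0.3, -0.3]
grip_width: 0.0177
[0.58789859 0.05390261 0.15692764] [-0.60427801  0.30960606 -0.30139315] [-0.02598565 -0.00834388 -0.00375657] [-0.5089  0.3014 -0.4495]
```

```bash
python3 -m handwheel '[{"fingers":-1,"x":0,"y":0,"z":0,"spin":0},{"fingers":-1,"x":0,"y":0,"z":0,"spin":0},{"fingers":-1,"x":0,"y":0,"z":0,"spin":0},{"fingers":-1,"x":0,"y":0,"z":0,"spin":0},{"fingers":-1,"x":0,"y":0,"z":0,"spin":0},{"fingers":-1,"x":0,"y":0,"z":0,"spin":0},{"fingers":-1,"x":0,"y":0,"z":0,"spin":0},{"fingers":-1,"x":0,"y":0,"z":0,"spin":0},{"fingers":-1,"x":0,"y":0,"z":0,"spin":0},{"fingers":-1,"x":0,"y":0,"z":0,"spin":0}]' 10
python3 -c "
from h import *
for i in range(3):
  o=get_obs();print(o['ee_pos'],np.round(o['force'],2),np.round(o['moment'],3),toolshift(*o['force'],o),o['grip_width'])"
```

```text
time_s: 22.5
ee_pos: [0.5879, 0.0539, 0.1569]
eef_rot: [-1.571, 0.0, -1.197]
force: [-0.1, -0.3, -0.1]
grip_width: 0.0136
[0.5879093  0.05389811 0.15694333] [-0.08 -0.31 -0.14] [-0.112 -0.026  0.008] [ 0.2555  0.1449 -0.1841] 0.013582590883397024
[0.5879093  0.05389811 0.15694333] [-0.08 -0.31 -0.14] [-0.112 -0.026  0.008] [ 0.2555  0.1449 -0.1841] 0.013582590883397024
[0.5879093  0.05389811 0.15694333] [-0.08 -0.31 -0.14] [-0.112 -0.026  0.008] [ 0.2555  0.1449 -0.1841] 0.013582590883397024
```

Gripped at 13.6 mm with no side force. I'll firm the grip and lift 5 mm first.

```bash
python3 -m handwheel '[{"fingers":-1,"x":0,"y":0,"z":0,"spin":0},{"fingers":-1,"x":0,"y":0,"z":0,"spin":0},{"fingers":-1,"x":0,"y":0,"z":0,"spin":0},{"fingers":-1,"x":0,"y":0,"z":0,"spin":0},{"fingers":-1,"x":0,"y":-0.001,"z":0,"spin":0},{"fingers":-1,"x":0,"y":-0.002,"z":0,"spin":0},{"fingers":-1,"x":0,"y":-0.003,"z":0,"spin":0},{"fingers":-1,"x":0,"y":-0.004,"z":0,"spin":0},{"fingers":-1,"x":0,"y":-0.005,"z":0,"spin":0},{"fingers":-1,"x":0,"y":-0.005,"z":0,"spin":0}]' 35
python3 -c "
from h import *
o=get_obs();print(o['ee_pos'],np.round(o['force'],2),np.round(o['moment'],3),toolshift(*o['force'],o),o['grip_width'])"
```

```text
time_s: 23.5
ee_pos: [0.5879, 0.0539, 0.162]
eef_rot: [-1.571, 0.0, -1.197]
force: [-0.1, -0.0, -6.8]
grip_width: 0.0134
[0.58792699 0.05392085 0.16203223] [-0.06 -0.   -6.8 ] [0.025 0.015 0.028] [-0.0205  6.7973 -0.0561] 0.013372994596836267
```

The wrist carries 6.8–7 N, the weight of the plunger and both rings, with no side force. I'll lift the remaining 30 mm slowly and let it settle.

```bash
python3 -m handwheel '[{"fingers":-1,"x":0,"y":-0.002,"z":0,"spin":0},{"fingers":-1,"x":0,"y":-0.005,"z":0,"spin":0},{"fingers":-1,"x":0,"y":-0.008,"z":0,"spin":0},{"fingers":-1,"x":0,"y":-0.011,"z":0,"spin":0},{"fingers":-1,"x":0,"y":-0.014,"z":0,"spin":0},{"fingers":-1,"x":0,"y":-0.017,"z":0,"spin":0},{"fingers":-1,"x":0,"y":-0.02,"z":0,"spin":0},{"fingers":-1,"x":0,"y":-0.023,"z":0,"spin":0},{"fingers":-1,"x":0,"y":-0.026,"z":0,"spin":0},{"fingers":-1,"x":0,"y":-0.028,"z":0,"spin":0}]'
python3 -m handwheel '[{"fingers":-1,"x":0,"y":-0.001,"z":0,"spin":0},{"fingers":-1,"x":0,"y":-0.002,"z":0,"spin":0},{"fingers":-1,"x":0,"y":-0.002,"z":0,"spin":0},{"fingers":-1,"x":0,"y":-0.002,"z":0,"spin":0},{"fingers":-1,"x":0,"y":-0.002,"z":0,"spin":0},{"fingers":-1,"x":0,"y":-0.002,"z":0,"spin":0},{"fingers":-1,"x":0,"y":-0.002,"z":0,"spin":0},{"fingers":-1,"x":0,"y":-0.002,"z":0,"spin":0},{"fingers":-1,"x":0,"y":-0.002,"z":0,"spin":0},{"fingers":-1,"x":0,"y":-0.002,"z":0,"spin":0}]'
python3 -c "
from h import *
o,c,p,d=wrist('w9',());print(o['moment'],np.abs(o['joint_vel']).max())
c=np.load('pics/w9.npz')
for b in [(.16,.1638),(.148,.159),(.163,.173)]: slab(c,(230,410,150,285),*b)
p,d=cams.camera('scene');cv2.imwrite('pics/s9.png',cv2.resize(p[150:300,240:440],None,fx=4,fy=4)[...,::-1])"
```

```text
time_s: 24.5
ee_pos: [0.588, 0.0539, 0.1903]
eef_rot: [-1.571, -0.0, -1.197]
force: [-0.5, 0.3, -7.3]
grip_width: 0.0131
time_s: 25.5
ee_pos: [0.5879, 0.0539, 0.1919]
eef_rot: [-1.571, 0.0, -1.197]
force: [-0.2, -0.4, -7.8]
grip_width: 0.0135
t 25.5 ee [0.5879 0.0539 0.1919] [-1.571  0.    -1.197] g 0.0135 F [-0.17 -0.42 -7.82]
[ 0.00330688 -0.01778668  0.08953474] 0.0009054306983838844
(230, 410, 150, 285) 0.16 0.1638 n 123 mean [0.60238564 0.05937937 0.16199404] circ [0.5972 0.057 ] diam 0.0427
(230, 410, 150, 285) 0.148 0.159 n 1720 mean [0.6021562  0.05995799 0.15600085] circ [0.5877 0.0544] diam 0.0597
(230, 410, 150, 285) 0.163 0.173 n 1728 mean [0.59558475 0.05753625 0.16719462] circ [0.5868 0.0539] diam 0.048
```

View pics/s9.png

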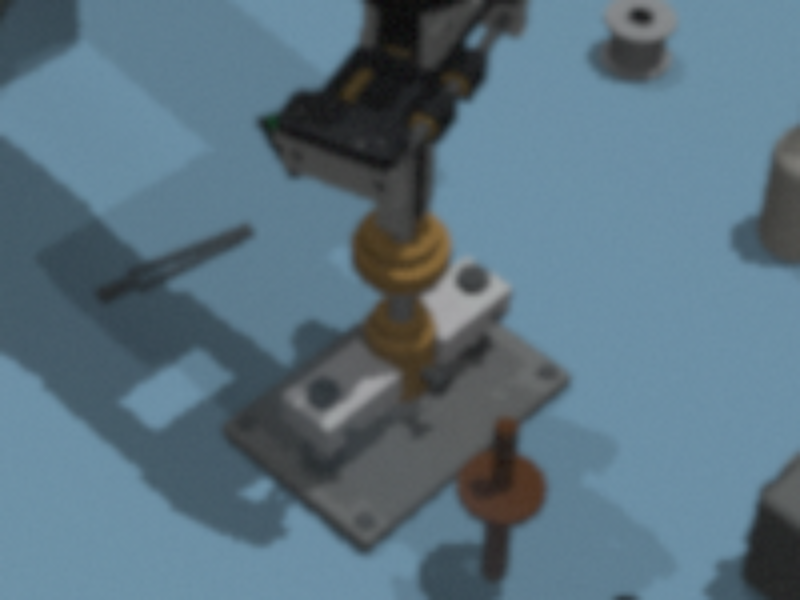

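The crop shows the loaded plunger held up, the rings at about (402,250) and the stem still in the bush at (402,330). The ring tops have risen 35 mm, so I'm handing in.

```bash
python3 -c "
from station import workorder
print(workorder.hand_in())"
```

```text
the job is handed in; nothing more can be done
None
```

I stacked the large and then the medium weight on the plunger's pan and gripped the knob at 35 N. I then drew the plunger straight up 35 mm and handed in while holding it there, at about 25.5 s of the 67 s allowed. The hand-in gives no verdict.

**Last checks:**
- **Height:** the top faces of the rings read 0.156 m and 0.167 m, against 0.121 m and 0.132 m before the lift. That is 35 mm up, so the plunger's lower end should be about 55 mm above the bench. The picture shows the stem still in the guide.
- **Weights:** both lie flat, with centres within about 2 mm of the measured knob axis. The fingertips should be about 6 mm above the medium weight.
- **Forces:** the wrist carried about 7.8 N downward, roughly the weight of the plunger and both rings (about 7.3 N). Side force was under 0.5 N and the arm was at rest.

**What disagreed or was not checked:**
- The gripper read 46.4 mm on the 48 mm medium ring. The close-up showed it centred and flat, so I went on.
- Camera estimates of the knob axis differed by about 1 mm, which caused no side load.
- I did not measure the other bench items again at the end. I noticed no contact with any of them.

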